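# Bleed the counter's air canister: hold the bayonet cap at half-turn

### The arm

A 7-joint arm with a two-finger parallel gripper is mounted at the origin on the work surface; the furniture and walls round the work are solid. World frame = base frame: x ahead of the robot, y to its left, z up, the work surface at z = 0. Lengths are in m, angles in rad, forces in N, time in s.
With the tool pointing down it reaches from about 0.4 to 0.85 m from the base axis. Payload 10.4 kg.
Tool frame: the origin (TCP) lies on the centre line of the jaws, within the pads' length; the fingertips stand 11 mm ahead of it and the grasp point (between the pads) lies 8 mm behind it (tip_reach is the distance from the TCP to the fingertips, in m); z points along the fingers, y is the line along which they close (so a half turn about z gives the same grasp; the last joint's range is limited). The gripper opens to 85 mm and grips with 20 to 120 N. Pads are 22 mm wide; open, the fingers measure 114 mm over their backs; the gripper's body (76 mm by 85 mm) begins 54 mm behind the grasp point. The pads swing forward as they close: fully open they stand 13 mm farther back than shut.
Start: joints at [-1.139, 0.332, -0.065, 1.46, 0.022, 1.35, -0.088], TCP at [0.275, 0.561, 0.221] pointing down, gripper open.
Joint ranges: [-2.6, 2.6], [-0.5, 2.12], [-1.47, 1.34], [0.16, 2.42], [-1.27, 4.41], [0.06, 2.06], [-2.6, 2.6]. Speed limits (rad/s): [2.22, 2.22, 2.79, 2.79, 3.14, 3.14, 3.14].

### API

Orientations are given as a unit quaternion [x, y, z, w].
In Python, from workcell import get_obs, camera, hand_in, tip_reach gives the robot as it stands. The module is installed in compiled form; this text tells all that it offers.
- The arm moves only by the tool move_arm, never from a script. Its argument "plan" is a list of rows, each an object with "delta_pos": the shift along the tool's x, y, z in a scale on which 1.0 is 0.75 m, a list of three; "turn": the turn, a rotation vector about the tool's x, y, z in fractions of the full range, 1 being 2 pi rad, a list of three; "fingers": the closure, from 0 (fully open) to 1 (shut). A call has 1 to 12 rows; each row is the pose to reach, as a shift and turn from the pose commanded when the call began, along the tool's axes at that moment; what a row does not reach only later rows make up. A row lasts 1/8 s, in which the tool goes at most 62.5 mm and 10.7 degrees, less where a joint would pass 70% of its speed; a pose out of reach is approached as far as the arm can. Shift and turn numbers lie between -1 and 1, and a call with a number outside is refused. A call with a gripper value outside its range is refused whole. The fingers move at their own pace and stop on an object; "force" is the grip in N (left out, the last holds). Time passes only in rows, so rows that repeat a pose let the fingers close. It gives the time, the measured TCP pose, the force, the opening and the grip force at its end, in the units of the state.
- get_obs(): the state, without advancing time (a new reading comes with each control period).
- camera(name): name is "side" or "top" or "wrist"; returns a dict with "color" (400x640x3 uint8, red, green, blue), "range_z" (400x640 float32, m along the optical axis (not along the pixel's ray), 0 where there is no reading), "fx", "fy", "cx", "cy" (pixels), "k1" (the pictures are not rectified: a ray, as slopes to the right and down, at radius r is drawn at 1 + k1 r^2 times it, then the intrinsics apply), "R" (3x3) and "t" (3): a world point X has camera coordinates R X + t; the wrist camera has in their place "tool_from_camera" (4x4, takes a point from camera to tool coordinates, whose origin is the TCP and whose axes are the flange's). Camera axes: x right, y down, z forward; pixel columns grow to the right and rows downward; lengths in m; the calibration is good to about 2 mm. A picture is of the moment at which its call begins: read the wrist's pose just before it.
- hand_in(): hands the job in; it is judged then, once.
The state is a dict: "clock": time; "joint_pos": joint angles; "joint_velocities": joint speeds; "tau": joint torques, N m; "position": TCP position; "ee_rot": TCP orientation; "ft_force": force on the tool from outside, world axes, zero at the start; "torque": the same for the moment, N m; "grip_width": opening from 0.0 (shut) to 1.0 (fully open); "grasp_force": force on a finger pad.
Only numpy, scipy, OpenCV 4.12 (cv2) and the standard library are available. Lean on these libraries where they do the work, as an engineer would, in place of code of your own. Each camera call takes 0.05 s, during which the arm holds its last target. There are 200 camera calls.

### The job

Take the small carton off the mouth of the bolted-down air canister and set it upright on the counter, clear of the canister, without dropping it. Then put the blue bayonet cap into the canister, lugs through the slots and flange right down on the rim, and twist it clockwise to the yellow bleed mark, halfway to the red lock mark, without ever letting it click into lock. The cap springs back if released, so finish while still gripping it, seated and steady at the yellow mark; leave the other things on the counter where they are.

Things in the scene. Friction and masses are not known exactly. Their poses are not given: they have to be found in the camera images.
- canister: Grey canister bolted to the counter, 88 mm across (foot 112), flat aluminium rim at z 68 mm. Origin: centre of underside, z up. Mouth: round bore 52 mm, with two entry slots 16 mm wide on its x axis (+x and -x side, out to 40 mm from the axis), white stripes on the wall below them. Rim 6 mm thick, hollow below. Counter is free for 0.15 m from its axis to the right (-y).
- bleed_mark: The two yellow marks, on either side of the canister, on its rim and wall. Origin at the canister's origin; its x axis is the line through the two yellow marks, 0.65 rad clockwise (seen from above) from the slots. The bar of the cap must point along this line.
- lock_mark: The two red marks, on either side of the canister, on its rim and wall; x axis: the line through them, 1.40 rad clockwise from the slots. There the cap is locked.
- valve_ring (a joint): Sprung ring inside, turned by the cap's lugs: 0 rad at rest, grows clockwise from above, stop 1.42. Lags the cap by up to 0.1 rad (play). Spring 0.03 N m at 0, 0.06 N m at 0.65; it turns a released cap back. Stiffer from a cap angle of about 0.8 rad, where sprung catch balls meet the lugs; they click in behind them at about 1.40.
- cap: Blue bayonet cap, upright, 50 mm tall. Origin: centre of underside. Spigot 47 mm across, 16 deep, 4 mm chamfer; two lugs at its foot on +x and -x (11 wide, out to 31 mm from the axis, 1-7.5 mm up); flange 68 across, 16-22 mm up; bar grip 64 long (x), 14 thick (y), 22-50 mm up, white line on top. Same after a half turn, fits either way. Seated, its underside is 52 mm above canister origin.
- small_carton: Small white carton with a green band, 41 mm (x) by 50 mm (y) by 36 mm tall, 0.06 kg, lying across the canister's mouth at the start. Origin: centre of its underside, z up.
- calculator: Pocket calculator, 125x75x18 mm, bystander. Origin: centre of its underside.
- red_tape: Roll of red tape lying flat, 86 mm across, 18 mm tall, bystander. Origin: centre of its underside.
- sticky_pad: Pad of yellow notes, 76x76x17 mm, bystander. Origin: centre of its underside.
Not all that is in view belongs to the job. What is meant by the cap is not orange or turquoise, and is the smaller of those in its own colour.

How it is judged:
By the outcome, as a careful person would: the job done as asked, in the order asked, and still so for the second after the job is handed in, while the arm keeps its last pose, push and grip.
It also fails if it takes over 54 s, if anything falls off the work surface, if the arm or the gripper's body presses on something with over 40 N, if the wrist force passes 120 N, or if a joint passes its speed limit or range.

## Working session

There is one attempt and no reset: what is moved stays moved. The work goes in short steps, Python scripts to look and compute and a tool call to move; the robot and the scene stay as the last step left them, time stands still between calls to the robot, and variables do not carry over. Pictures are saved under pics/ and viewed, at most 10 in all, crops included, and the job is handed in when it is done.

Besides the shell and the picture viewer there is one more tool, called after "Call:" as a command line: name --argument value ..., lists and objects as JSON in quotes. move_arm: Moves the arm, as the interface text tells. Its arguments: {"type":"object","properties":{"plan":{"type":"array","items":{"type":"object","properties":{"delta_pos":{"type":"array","items":{"type":"number"}},"turn":{"type":"array","items":{"type":"number"}},"fingers":{"type":"number"}}}},"force":{"type":"number"}},"required":["plan"]}

```bash
mkdir -p pics; cat > h.py <<'E'
import numpy as np, cv2
from scipy.spatial.transform import Rotation as Rn
from workcell import get_obs, camera, hand_in, tip_reach
def load(n):
    o=get_obs(); c=camera(n)
    if n=="wrist":
        T=np.eye(4);T[:3,:3]=Rn.from_quat(o["ee_rot"]).as_matrix();T[:3,3]=o["position"]
        M=T@c["tool_from_camera"]; c["C"]=M[:3,3]; c["A"]=M[:3,:3]
    else:
        R=np.array(c["R"]); c["A"]=R.T; c["C"]=-R.T@np.array(c["t"])
    return c
def ray(c,uv):
    uv=np.atleast_2d(np.float64(uv))
    K=np.array([[c["fx"],0,c["cx"]],[0,c["fy"],c["cy"]],[0,0,1]])
    n=cv2.undistortPoints(uv.reshape(-1,1,2),K,np.array([c["k1"],0,0,0,0.])).reshape(-1,2)
    return np.c_[n,np.ones(len(n))]@c["A"].T
def onz(c,uv,z):
    d=ray(c,uv); return c["C"]+d*((z-c["C"][2])/d[:,2])[:,None]
def pts(c,uv):
    uv=np.atleast_2d(uv); z=c["range_z"][uv[:,1].astype(int),uv[:,0].astype(int)]
    return c["C"]+ray(c,uv)*z[:,None]
def tri(c1,p1,c2,p2):
    a=ray(c1,p1)[0];b=ray(c2,p2)[0]
    s=np.linalg.lstsq(np.c_[a,-b],c2["C"]-c1["C"],rcond=None)[0]
    P,Q=c1["C"]+a*s[0],c2["C"]+b*s[1]
    return (P+Q)/2,np.linalg.norm(P-Q)
def save(c,f,box=None,k=1):
    im=c["color"][...,::-1]
    if box: x0,y0,x1,y1=box; im=im[y0:y1,x0:x1]
    cv2.imwrite(f,cv2.resize(im,None,fx=k,fy=k,interpolation=cv2.INTER_CUBIC))
E
python3 - <<'E'
from h import *
o=get_obs(); print({k:np.round(v,3) for k,v in o.items()}, tip_reach if not callable(tip_reach) else tip_reach())
for n in ["top","side"]:
    c=load(n); save(c,f"pics/{n}0.png"); print(n,c["C"],c["A"][:,2],c["fx"])
E
```

```text
{'clock': np.float64(0.0), 'joint_pos': array([-1.139,  0.333, -0.065,  1.461,  0.022,  1.35 , -0.089]), 'joint_velocities': array([-0.001,  0.001, -0.   ,  0.   , -0.   , -0.001,  0.   ]), 'tau': array([-0.0000e+00, -6.2544e+01,  4.9000e-02, -3.9160e+01,  1.6000e-02,
        1.0000e-02, -0.0000e+00]), 'position': array([0.274, 0.561, 0.22 ]), 'ee_rot': array([ 0.225,  0.974, -0.001, -0.   ]), 'ft_force': array([ 0.343,  0.646, -0.551]), 'torque': array([-0.017,  0.062,  0.063]), 'grasp_force': np.float64(0.0), 'grip_width': np.float64(0.999)} 0.011
top [0.3857473  0.19008565 1.10823168] [ 0.15031342 -0.02505815 -0.98832078] 437.26878985769224
side [0.71465408 0.92590283 0.60376229] [-0.17057217 -0.81175719 -0.55852968] 450.17434179572047
```

View pics/top0.png

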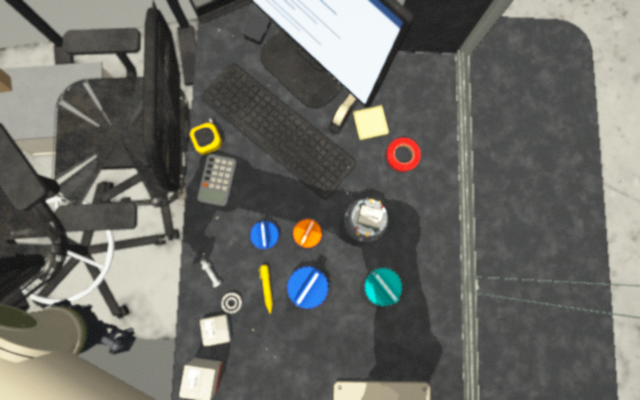

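View pics/side0.png

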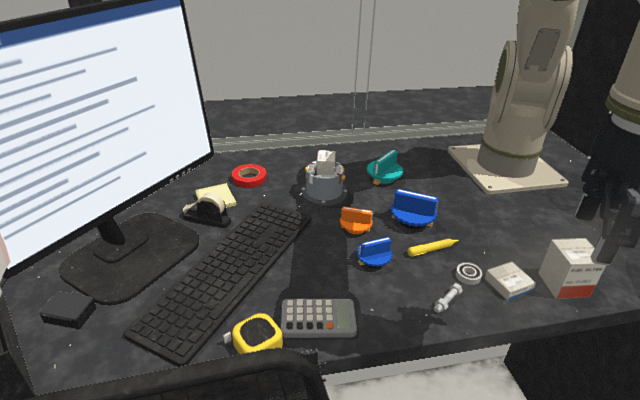

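The top view shows the small blue cap at (264,234) with its bar nearly along the image column. The canister is at (366,219) with the carton across it. The side view has the cap at (375,252) and the canister with carton at (325,175).

```bash
python3 - <<'E'
from h import *
t=load("top"); s=load("side")
save(t,"pics/topz.png",(325,180,405,255),8)
def comp(c,m,near):
    n,l,st,ce=cv2.connectedComponentsWithStats(m.astype(np.uint8))
    i=min([i for i in range(1,n) if st[i,4]>15],key=lambda i:np.hypot(*(ce[i]-near)))
    ys,xs=np.where(l==i); return np.c_[xs,ys],ce[i]
def hsv(c): return cv2.cvtColor(c["color"],cv2.COLOR_RGB2HSV)
for c,near in((t,(264,234)),(s,(375,252))):
    H=hsv(c); m=(H[...,0]>100)&(H[...,0]<125)&(H[...,1]>120)&(H[...,2]>50)
    p,ce=comp(c,cv2.morphologyEx(m.astype(np.uint8),cv2.MORPH_CLOSE,np.ones((5,5))),near)
    P=pts(c,p); P=P[c["range_z"][p[:,1],p[:,0]]>0]; print("blue",ce,len(p),"zs",np.percentile(P[:,2],[2,25,50,75,98]).round(4))
    hi=P[P[:,2]>np.percentile(P[:,2],98)-.008]; lo=P[(P[:,2]<.028)&(P[:,2]>.016)]
    print("bar top depth centre",hi.mean(0).round(4),"flange bbox",lo.min(0).round(4),lo.max(0).round(4))
    # white line / flange circle
    if c is t:
        (u,v),r=cv2.minEnclosingCircle(p.astype(np.float32)); print("circle",u,v,r,onz(c,(u,v),.022))
    w=(H[...,1]<70)&(H[...,2]>140); q,cw=comp(c,w,near if c is t else (376,243)); 
    P=onz(c,q,.05); d=P-P.mean(0); _,_,V=np.linalg.svd(d,full_matrices=False)
    print("white",cw,len(q),P.mean(0).round(4),"yaw",np.arctan2(V[0,1],V[0,0]),"ext",np.ptp(d@V[0]))
    c["w"]=cw
print("tri line",tri(t,t["w"],s,s["w"]))
for c,b in((t,(335,185,400,250)),(s,(295,140,355,205))):
    g=np.array([(x,y) for x in range(b[0],b[2]) for y in range(b[1],b[3])]); P=pts(c,g); 
    top=(P[:,2]>.095)&(P[:,2]<.13); q=g[top]; Q=P[top]
    print("carton top n",top.sum(),"z",np.percentile(Q[:,2],[10,50,90]).round(4),Q.mean(0).round(4))
    r=cv2.minAreaRect(Q[:,:2].astype(np.float32)*1000); print(r)
    rim=(abs(P[:,2]-.068)<.006); Q=P[rim]; print("rim n",rim.sum(),np.median(Q[:,2]),Q.min(0),Q.max(0))
    (x,y),r=cv2.minEnclosingCircle(Q[:,:2].astype(np.float32)*1000); print(x,y,r)
E
```

```text
blue [264.08160237 234.54302671] 674 zs [-0.0004  0.0218  0.024   0.0314  0.0531]
bar top depth centre [0.4598 0.2951 0.0508] flange bbox [0.4253 0.2608 0.0175] [0.4945 0.33   0.0277]
circle 264.1515197753906 234.4242401123047 14.872998237609863 [[0.46141289 0.29510496 0.022     ]]
white [262.78431373 233.7254902 ] 51 [0.4611 0.2958 0.05  ] yaw -3.0024635196358807 ext 0.05337589444362489
blue [375.04609929 251.70567376] 846 zs [0.0017 0.0227 0.028  0.0446 0.052 ]
bar top depth centre [0.4639 0.2982 0.0495] flange bbox [0.429  0.2754 0.0169] [0.4968 0.3303 0.0278]
white [375.26829268 240.82926829] 41 [0.4618 0.2934 0.05  ] yaw 0.1463953078156032 ext 0.05561548924138933
tri line (array([0.46172989, 0.29529998, 0.05135566]), np.float64(0.0016685561767040805))
carton top n 384 z [0.1029 0.1051 0.1077] [0.5038 0.045  0.1052]
((504.326904296875, 44.59686279296875), (50.291748046875, 41.48813247680664), 74.96121215820312)
rim n 566 0.06911879459931536 [ 4.63141700e-01 -1.61945727e-04  6.20853540e-02] [0.54858399 0.08535011 0.073905  ]
506.2892761230469 43.039894104003906 48.50373840332031
carton top n 259 z [0.0991 0.1051 0.1066] [0.508  0.0506 0.1041]
((506.36090087890625, 45.05484390258789), (55.05455017089844, 39.98996353149414), 74.69082641601562)
rim n 405 0.06902669091844638 [0.46507749 0.00225577 0.06208724] [0.55169168 0.08842717 0.07389225]
508.0476379394531 44.1324348449707 48.44508361816406
```

View pics/topz.png

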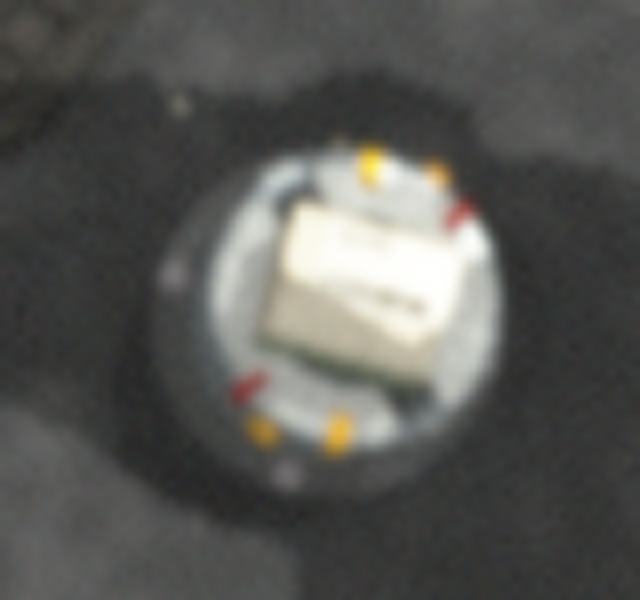

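The zoom shows the carton centred on the mouth. Slots are at upper left (300,185) and lower right (410,400). The yellow marks are at (370,165) and (340,435), with an orange pair and a red pair further clockwise. I'll go above the carton.

Careful with the scale: shifts go in shares of 0.75 m and turns go in shares of 2 pi rad. That gives: -0.434 m is -0.5787, -0.362 m is -0.4827, 1.378 rad is 0.2193.

Call:
move_arm --plan '[{"delta_pos": [-0.5787,-0.4827,0],"turn": [0,0,0.2193],"fingers": 0},{"delta_pos": [-0.5787,-0.4827,0],"turn": [0,0,0.2193],"fingers": 0},{"delta_pos": [-0.5787,-0.4827,0],"turn": [0,0,0.2193],"fingers": 0},{"delta_pos": [-0.5787,-0.4827,0],"turn": [0,0,0.2193],"fingers": 0},{"delta_pos": [-0.5787,-0.4827,0],"turn": [0,0,0.2193],"fingers": 0},{"delta_pos": [-0.5787,-0.4827,0],"turn": [0,0,0.2193],"fingers": 0},{"delta_pos": [-0.5787,-0.4827,0],"turn": [0,0,0.2193],"fingers": 0},{"delta_pos": [-0.5787,-0.4827,0],"turn": [0,0,0.2193],"fingers": 0},{"delta_pos": [-0.5787,-0.4827,0],"turn": [0,0,0.2193],"fingers": 0},{"delta_pos": [-0.5787,-0.4827,0],"turn": [0,0,0.2193],"fingers": 0},{"delta_pos": [-0.5787,-0.4827,0],"turn": [0,0,0.2193],"fingers": 0},{"delta_pos": [-0.5787,-0.4827,0],"turn": [0,0,0.2193],"fingers": 0}]'

```text
clock: 1.7
position: [0.505, 0.0472, 0.2206]
ee_rot: [0.793, 0.61, -0.0, -0.0]
ft_force: [0.4, 0.3, -0.1]
grip_width: 1.0
grasp_force: 0.0
```

```bash
cat >> h.py <<'E'
def go(x,y,z,yaw_deg):
    "delta_pos and turn taking the tool to xyz, tool-y at yaw (world deg, mod 360)"
    o=get_obs();R=Rn.from_quat(o["ee_rot"]).as_matrix()
    a=np.deg2rad(yaw_deg); yv=np.array([np.cos(a),np.sin(a),0]);zv=np.array([0,0,-1.]);
    D=np.c_[np.cross(yv,zv),yv,zv]
    print("pos",o["position"].round(4),"yaw",np.rad2deg(np.arctan2(R[1,1],R[0,1])).round(2),"t",o["clock"],"F",np.round(o["ft_force"],1),"grip",o["grip_width"],o["grasp_force"])
    print("delta",(R.T@(np.array([x,y,z])-o["position"])).round(4),"turn",Rn.from_matrix(R.T@D).as_rotvec().round(4))
E
python3 -c "
from h import *
go(.505,.045,.085,-15); print(get_obs()['joint_pos'].round(2)); c=load('wrist'); save(c,'pics/w1.png')"
```

```text
pos [0.505  0.0472 0.2206] yaw -14.87 t 1.7 F [ 0.4  0.3 -0.1] grip 0.9997902017412914 0.0
delta [-0.0022  0.0006  0.1356] turn [-0.0005 -0.0003  0.0023]
[-0.61  0.06  0.45  1.79 -0.03  1.3  -0.41]
```

View pics/w1.png

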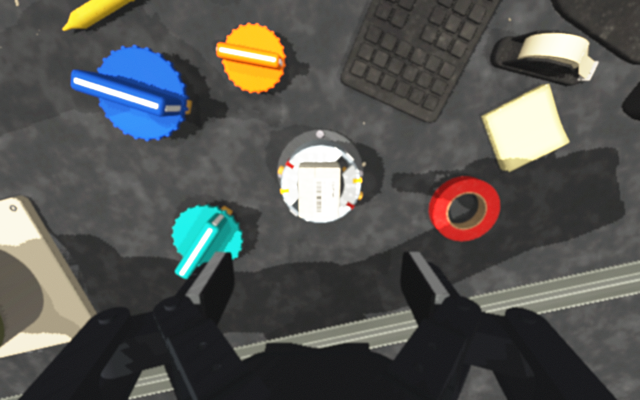

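The wrist view shows the carton at (320,190), square to the jaws and centred between the fingers. Descend, grip gently, lift.

Converted, 0.135 m is 0.18, 0.125 m is 0.1667.

Call:
move_arm --plan '[{"delta_pos": [-0.0027,0,0.0667],"turn": [0,0,0],"fingers": 0},{"delta_pos": [-0.0027,0,0.1333],"turn": [0,0,0],"fingers": 0},{"delta_pos": [-0.0027,0,0.1667],"turn": [0,0,0],"fingers": 0},{"delta_pos": [-0.0027,0,0.18],"turn": [0,0,0],"fingers": 0},{"delta_pos": [-0.0027,0,0.18],"turn": [0,0,0],"fingers": 0.3},{"delta_pos": [-0.0027,0,0.18],"turn": [0,0,0],"fingers": 0.8},{"delta_pos": [-0.0027,0,0.18],"turn": [0,0,0],"fingers": 0.8},{"delta_pos": [-0.0027,0,0.18],"turn": [0,0,0],"fingers": 0.8},{"delta_pos": [-0.0027,0,0.18],"turn": [0,0,0],"fingers": 0.8},{"delta_pos": [-0.0027,0,0.18],"turn": [0,0,0],"fingers": 0.8}]' --force 25

```text
clock: 3.0
position: [0.5056, 0.044, 0.0869]
ee_rot: [0.793, 0.609, 0.001, 0.0]
ft_force: [-1.7, 0.6, 5.5]
grip_width: 0.457
grasp_force: 26.2
```

```bash
python3 -c "
from h import *
go(.505,-.08,.12,-15)"
```

```text
pos [0.5056 0.044  0.0869] yaw -15.01 t 3.0 F [-1.7  0.6  5.5] grip 0.4572338490571814 26.17946147918701
delta [-0.1199  0.0315 -0.0332] turn [ 0.0014 -0.0014 -0.0002]
```

Converted, -0.12 m is -0.16, -0.05 m is -0.0667.

Call:
move_arm --plan '[{"delta_pos": [0,0,-0.0333],"turn": [0,0,0],"fingers": 0.8},{"delta_pos": [0,0,-0.0667],"turn": [0,0,0],"fingers": 0.8},{"delta_pos": [-0.0533,0.0133,-0.0667],"turn": [0,0,0],"fingers": 0.8},{"delta_pos": [-0.1133,0.0293,-0.0667],"turn": [0,0,0],"fingers": 0.8},{"delta_pos": [-0.16,0.0427,-0.0667],"turn": [0,0,0],"fingers": 0.8},{"delta_pos": [-0.16,0.0427,-0.04],"turn": [0,0,0],"fingers": 0.8},{"delta_pos": [-0.16,0.0427,0.0133],"turn": [0,0,0],"fingers": 0.8},{"delta_pos": [-0.16,0.0427,0.0533],"turn": [0,0,0],"fingers": 0.8},{"delta_pos": [-0.16,0.0427,0.076],"turn": [0,0,0],"fingers": 0.8},{"delta_pos": [-0.16,0.0427,0.0827],"turn": [0,0,0],"fingers": 0.8},{"delta_pos": [-0.16,0.0427,0.0827],"turn": [0,0,0],"fingers": 0.8}]'

```text
clock: 4.38
position: [0.5052, -0.0805, 0.0243]
ee_rot: [0.793, 0.609, 0.0, 0.0]
ft_force: [0.2, -0.4, 0.9]
grip_width: 0.455
grasp_force: 25.6
```

```bash
python3 -c "
from h import *
go(.505,-.08,.019,-15); c=load('side'); save(c,'pics/s2.png',(230,80,450,230),3.5)"
```

```text
pos [ 0.5052 -0.0805  0.0243] yaw -15.01 t 4.375 F [ 0.2 -0.4  0.9] grip 0.45546781328605845 25.55122822523117
delta [ 0.0004 -0.0004  0.0053] turn [ 0.0008 -0.0003 -0.0002]
```

View pics/s2.png

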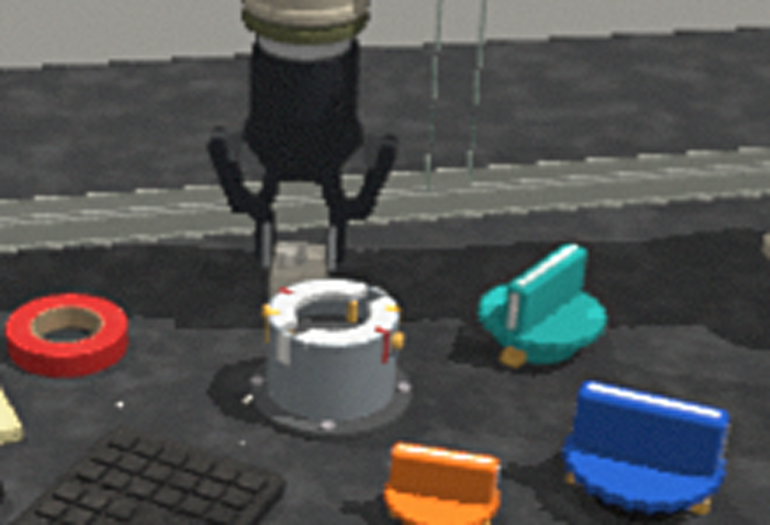

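The side view shows the carton upright in the jaws behind the open canister, just above the counter. I'll lower it the last few mm.

Converted, 0.005 m is 0.0067, 0.0045 m is 0.006.

Call:
move_arm --plan '[{"delta_pos": [0,0,0.0027],"turn": [0,0,0],"fingers": 0.8},{"delta_pos": [0,0,0.0047],"turn": [0,0,0],"fingers": 0.8},{"delta_pos": [0,0,0.006],"turn": [0,0,0],"fingers": 0.8},{"delta_pos": [0,0,0.0067],"turn": [0,0,0],"fingers": 0.8},{"delta_pos": [0,0,0.0067],"turn": [0,0,0],"fingers": 0.8}]'

```text
clock: 5.05
position: [0.5049, -0.0804, 0.019]
ee_rot: [0.793, 0.609, 0.0, -0.0]
ft_force: [-1.8, 0.2, 6.2]
grip_width: 0.456
grasp_force: 26.1
```

Converted, -0.21 m is -0.28, -0.19 m is -0.2533.

Call:
move_arm --plan '[{"delta_pos": [0,0,0],"turn": [0,0,0],"fingers": 0.3},{"delta_pos": [0,0,0],"turn": [0,0,0],"fingers": 0.2},{"delta_pos": [0,0,0],"turn": [0,0,0],"fingers": 0.2},{"delta_pos": [0,0,-0.0267],"turn": [0,0,0],"fingers": 0.2},{"delta_pos": [0,0,-0.0933],"turn": [0,0,0],"fingers": 0.2},{"delta_pos": [0,0,-0.1733],"turn": [0,0,0],"fingers": 0.2},{"delta_pos": [0,0,-0.2533],"turn": [0,0,0],"fingers": 0.2},{"delta_pos": [0,0,-0.28],"turn": [0,0,0],"fingers": 0.2}]'

```text
clock: 6.05
position: [0.5061, -0.0808, 0.2325]
ee_rot: [0.794, 0.609, 0.002, 0.001]
ft_force: [-0.4, -0.4, -1.5]
grip_width: 0.798
grasp_force: 0.0
```

```bash
python3 -c "
from h import *
go(.4615,.2955,.2,98)
c=load('side'); save(c,'pics/s3.png',(230,80,450,230),3.5)
t=load('top'); save(t,'pics/t3.png',(325,170,415,285),5)
np.save('top3.npy',t,allow_pickle=True)"
```

```text
pos [ 0.5061 -0.0808  0.2325] yaw -15.03 t 6.05 F [-0.4 -0.4 -1.5] grip 0.7975323919128463 0.0
delta [ 0.3518 -0.1408  0.0326] turn [ 0.0055  0.0035 -1.9727]
```

View pics/t3.png

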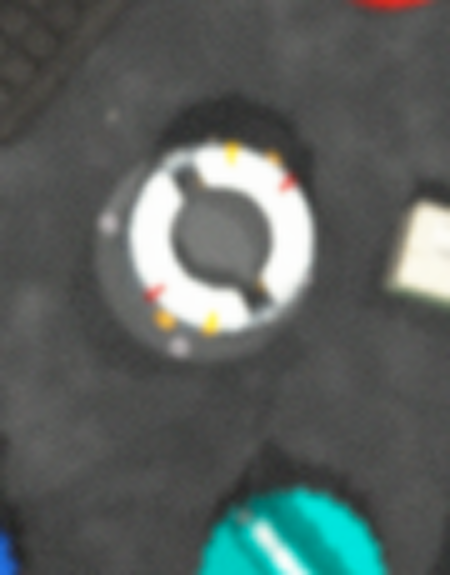

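The top crop shows the carton standing alone at the right. The empty mouth is at about (225,237), with slots at (188,180) and (258,297) and yellow marks at (232,155) and (210,323). Next I'll hover over the cap.

Converted, 0.352 m is 0.4693, 0.3 m is 0.4, -1.973 rad is -0.314.

Call:
move_arm --plan '[{"delta_pos": [0.0667,-0.0267,0.04],"turn": [0,0,-0.0286],"fingers": 0.2},{"delta_pos": [0.1333,-0.0533,0.04],"turn": [0,0,-0.0573],"fingers": 0.2},{"delta_pos": [0.2,-0.08,0.04],"turn": [0,0,-0.0859],"fingers": 0.2},{"delta_pos": [0.2667,-0.1067,0.04],"turn": [0,0,-0.1146],"fingers": 0.2},{"delta_pos": [0.3333,-0.1333,0.04],"turn": [0,0,-0.1432],"fingers": 0.2},{"delta_pos": [0.4,-0.16,0.04],"turn": [0,0,-0.1719],"fingers": 0.2},{"delta_pos": [0.4693,-0.188,0.044],"turn": [0,0,-0.2005],"fingers": 0.2},{"delta_pos": [0.4693,-0.188,0.044],"turn": [0,0,-0.2292],"fingers": 0.2},{"delta_pos": [0.4693,-0.188,0.044],"turn": [0,0,-0.2578],"fingers": 0.2},{"delta_pos": [0.4693,-0.188,0.044],"turn": [0,0,-0.2865],"fingers": 0.2},{"delta_pos": [0.4693,-0.188,0.044],"turn": [0,0,-0.314],"fingers": 0.2},{"delta_pos": [0.4693,-0.188,0.044],"turn": [0,0,-0.314],"fingers": 0.2}]'

```text
clock: 7.65
position: [0.4592, 0.2956, 0.1942]
ee_rot: [-0.069, 0.998, -0.001, -0.001]
ft_force: [0.8, -0.3, -0.3]
grip_width: 0.797
grasp_force: 0.0
```

```bash
python3 -c "
from h import *
print(get_obs()['joint_pos'].round(2))
c=load('wrist'); save(c,'pics/w4.png'); np.save('w4.npy',c,allow_pickle=True)
go(.4615,.2955,.032,98)"
```

```text
[-0.78  0.17  0.15  1.72 -0.03  1.26  1.08]
pos [0.4593 0.2957 0.1945] yaw 97.8 t 7.7 F [-0.3  0.4 -0.4] grip 0.8029091190470073 0.0
delta [-0.0024 -0.0003  0.1625] turn [-0.0007 -0.0016 -0.0035]
```

View pics/w4.png

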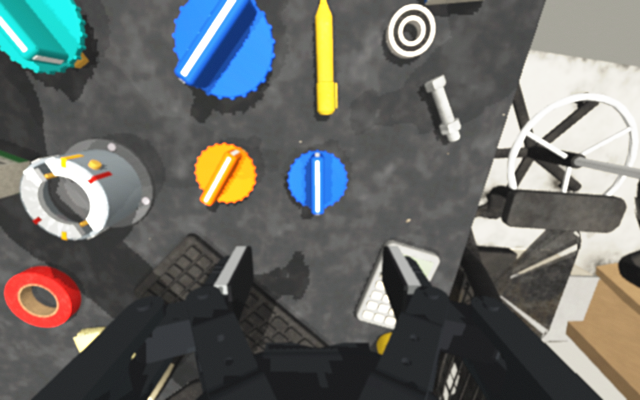

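The wrist view has the cap at (318,182) with its line vertical, midway between the jaws. The canister mouth is at (68,197). I'll refine the cap pose from this view.

```bash
python3 - <<'E'
from h import *
c=np.load('w4.npy',allow_pickle=True).item(); t=np.load('top3.npy',allow_pickle=True).item()
def line(c,box):
    x0,y0,x1,y1=box; H=cv2.cvtColor(c["color"],cv2.COLOR_RGB2HSV)[y0:y1,x0:x1]
    m=((H[...,1]<80)&(H[...,2]>150)).astype(np.uint8)
    n,l,st,ce=cv2.connectedComponentsWithStats(m); i=1+np.argmax(st[1:,4]); ys,xs=np.where(l==i)
    p=np.c_[xs+x0,ys+y0].astype(float); return p
pw=line(c,(285,145,350,220)); pt=line(t,(250,220,280,250))
for k,p,cc in(("w",pw,c),("t",pt,t)):
    P=onz(cc,p,.05); d=P-P.mean(0); V=np.linalg.svd(d,full_matrices=False)[2]
    e=d@V[0]; print(k,p.mean(0),len(p),"mid",(P.mean(0)+V[0]*(e.max()+e.min())/2).round(4),"mean",P.mean(0).round(4),"yaw",np.rad2deg(np.arctan(V[0,1]/V[0,0])),"len",np.ptp(e))
print(tri(c,pw.mean(0),t,pt.mean(0)))
H=cv2.cvtColor(c["color"],cv2.COLOR_RGB2HSV)
m=((H[...,0]>100)&(H[...,0]<125)&(H[...,1]>100)).astype(np.uint8); m[:, :280]=0; m[:,355:]=0; m[:140]=0; m[225:]=0
ys,xs=np.where(m); P=pts(c,np.c_[xs,ys]); Q=P[abs(P[:,2]-.022)<.004]; print("flange",cv2.minEnclosingCircle(Q[:,:2].astype(np.float32)*1000)); Q=P[abs(P[:,2]-.05)<.004]; print("bar",Q.mean(0),np.median(P[:,2]))
E
```

```text
w [317.01158301 185.8030888 ] 259 mid [0.4618 0.2967 0.05  ] mean [0.461  0.2966 0.05  ] yaw 8.028321586954249 len 0.05718837335563887
t [262.76363636 233.36363636] 55 mid [0.4606 0.2956 0.05  ] mean [0.462  0.2959 0.05  ] yaw 8.420183913330868 len 0.05365888357005025
(array([0.46246075, 0.29667106, 0.04334176]), np.float64(0.000332613077038707))
flange ((461.409912109375, 296.8481750488281), 35.5655632019043)
bar [0.45926919 0.29745306 0.04823719] 0.020873502005579497
```

Converted, 0.158 m is 0.2107, 0.05 m is 0.0667, -0.007 rad is -0.0011.

Call:
move_arm --plan '[{"delta_pos": [-0.0027,0.0007,0.0667],"turn": [0,0,-0.0011],"fingers": 0.2},{"delta_pos": [-0.0027,0.0007,0.1333],"turn": [0,0,-0.0011],"fingers": 0.2},{"delta_pos": [-0.0027,0.0007,0.1867],"turn": [0,0,-0.0011],"fingers": 0.3},{"delta_pos": [-0.0027,0.0007,0.2067],"turn": [0,0,-0.0011],"fingers": 0.5},{"delta_pos": [-0.0027,0.0007,0.2107],"turn": [0,0,-0.0011],"fingers": 0.6},{"delta_pos": [-0.0027,0.0007,0.2107],"turn": [0,0,-0.0011],"fingers": 0.7},{"delta_pos": [-0.0027,0.0007,0.2107],"turn": [0,0,-0.0011],"fingers": 1},{"delta_pos": [-0.0027,0.0007,0.2107],"turn": [0,0,-0.0011],"fingers": 1},{"delta_pos": [-0.0027,0.0007,0.2107],"turn": [0,0,-0.0011],"fingers": 1},{"delta_pos": [-0.0027,0.0007,0.2107],"turn": [0,0,-0.0011],"fingers": 1}]' --force 60

```text
clock: 8.95
position: [0.4627, 0.297, 0.0391]
ee_rot: [-0.073, 0.997, 0.001, 0.001]
ft_force: [0.7, -2.5, 6.1]
grip_width: 0.104
grasp_force: 59.0
```

```bash
python3 - <<'E'
from h import *
go(.508,.0445,.16,117)
# canister from earlier views: rim circle from top and wrist, marks
for f in ('top3.npy','w4.npy'):
    c=np.load(f,allow_pickle=True).item()
    b=(325,175,400,260) if 'top' in f else (10,135,160,250)
    g=np.array([(x,y) for x in range(b[0],b[2]) for y in range(b[1],b[3])]); P=pts(c,g)
    r=(abs(P[:,2]-.068)<.005)&(c["color"][g[:,1],g[:,0]].min(1)>150); g=g[r]
    print(f,"rim z",np.median(P[r,2]),"n",len(g))
    m=np.zeros((400,640),np.uint8); m[g[:,1],g[:,0]]=255
    m=cv2.morphologyEx(m,cv2.MORPH_CLOSE,np.ones((3,3)))
    cs,h=cv2.findContours(m,cv2.RETR_CCOMP,cv2.CHAIN_APPROX_NONE)
    cs=sorted(cs,key=cv2.contourArea,reverse=True)[:2]
    for q in cs:
        W=onz(c,q.reshape(-1,2),.068)[:,:2]*1000; print("circ",cv2.fitEllipse(W.astype(np.float32)))
E
```

```text
pos [0.4627 0.297  0.0391] yaw 98.39 t 8.95 F [ 0.7 -2.5  6.1] grip 0.10434852047708872 58.96927893161774
delta [-0.0082 -0.2563 -0.1211] turn [ 0.0005  0.0023 -0.3248]
top3.npy rim z 0.06901513819153782 n 584
circ ((505.97967529296875, 42.186981201171875), (85.07709503173828, 85.80376434326172), 143.28912353515625)
circ ((505.9459228515625, 42.04117965698242), (49.77054977416992, 74.158935546875), 121.19556427001953)
w4.npy rim z 0.06670557747357345 n 3206
circ ((505.7605285644531, 45.01478958129883), (83.03124237060547, 87.01148986816406), 149.16603088378906)
circ ((506.1623229980469, 45.35499954223633), (47.404170989990234, 71.35453033447266), 119.46947479248047)
```

Converted, -0.237 m is -0.316, -0.21 m is -0.28, -0.377 rad is -0.06.

Call:
move_arm --plan '[{"delta_pos": [0,0,-0.04],"turn": [0,0,0],"fingers": 1},{"delta_pos": [0,0,-0.1067],"turn": [0,0,0],"fingers": 1},{"delta_pos": [0,-0.0267,-0.16],"turn": [0,0,-0.008],"fingers": 1},{"delta_pos": [-0.0133,-0.08,-0.1787],"turn": [0,0,-0.0223],"fingers": 1},{"delta_pos": [-0.032,-0.1467,-0.1787],"turn": [0,0,-0.035],"fingers": 1},{"delta_pos": [-0.0467,-0.2133,-0.1787],"turn": [0,0,-0.0477],"fingers": 1},{"delta_pos": [-0.0613,-0.28,-0.1787],"turn": [0,0,-0.06],"fingers": 1},{"delta_pos": [-0.0707,-0.316,-0.1787],"turn": [0,0,-0.06],"fingers": 1},{"delta_pos": [-0.0707,-0.316,-0.1787],"turn": [0,0,-0.06],"fingers": 1},{"delta_pos": [-0.0707,-0.316,-0.1787],"turn": [0,0,-0.06],"fingers": 1}]'

```text
clock: 10.2
position: [0.5486, 0.0712, 0.1719]
ee_rot: [-0.259, 0.966, 0.0, 0.0]
ft_force: [-0.3, 0.5, -0.2]
grip_width: -0.0
grasp_force: 0.0
```

```bash
python3 - <<'E'
from h import *
go(.506,.0437,.15,120)
c=load("wrist"); save(c,"pics/w5.png"); np.save('w5.npy',c,allow_pickle=True); print(c["C"])
E
```

```text
pos [0.5486 0.0712 0.1719] yaw 120.08 t 10.2 F [-0.3  0.5 -0.2] grip -0.00022786928680487746 0.0
delta [ 0.0507 -0.0025  0.0219] turn [0.0006 0.0006 0.0014]
[0.48088577 0.0330097  0.32396921]
```

View pics/w5.png

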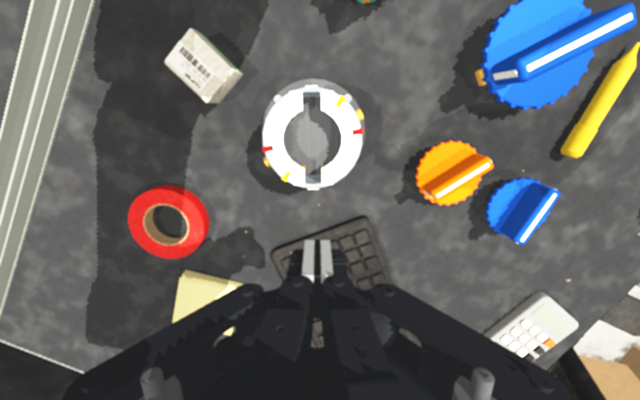

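The wrist picture shows the gripper shut and empty, with the cap still on the counter at (525,210). So it slipped out at the lift. The mouth is well seen at (313,137). I'll check the cap and fit the canister.

```bash
cat > m.py <<'E'
from h import *
def cap(c,box):
    x0,y0,x1,y1=box; H=cv2.cvtColor(c["color"],cv2.COLOR_RGB2HSV)
    m=np.zeros((400,640),np.uint8); m[y0:y1,x0:x1]=((H[...,1]<80)&(H[...,2]>150))[y0:y1,x0:x1]
    n,l,st,ce=cv2.connectedComponentsWithStats(m); i=1+np.argmax(st[1:,4]); ys,xs=np.where(l==i); p=np.c_[xs,ys]
    P=onz(c,p,.05); d=P-P.mean(0); V=np.linalg.svd(d,full_matrices=False)[2]; e=d@V[0]
    print("line",p.mean(0).round(1),P.mean(0).round(4),"yaw",np.rad2deg(np.arctan(V[0,1]/V[0,0])).round(2),"len",np.ptp(e).round(4))
    b=np.zeros((400,640),bool); b[y0:y1,x0:x1]=True
    ys,xs=np.where(b&(H[...,0]>100)&(H[...,0]<125)&(H[...,1]>100)); Q=pts(c,np.c_[xs,ys])
    f=Q[abs(Q[:,2]-.022)<.005]; k=Q[Q[:,2]>.043]
    print("flange",cv2.minEnclosingCircle(f[:,:2].astype(np.float32)*1000),"z",np.median(f[:,2]),"bar top",k.mean(0).round(4),np.percentile(Q[:,2],98))
    print("tilt plane",np.linalg.lstsq(np.c_[f[:,:2],np.ones(len(f))],f[:,2],rcond=None)[0].round(3))
    return p.mean(0)
E
python3 - <<'E'
from m import *
t=load("top"); c=np.load('w5.npy',allow_pickle=True).item(); s=load("side")
a=cap(t,(240,215,285,255)); b=cap(c,(485,175,562,248)); d=cap(s,(350,225,400,275)); print(tri(t,a,s,d),tri(c,b,s,d),tri(c,b,t,a))
print(get_obs()["ft_force"])
# canister in w5
box=(255,72,372,195); g=np.array([(x,y) for x in range(box[0],box[2]) for y in range(box[1],box[3])]); P=pts(c,g)
r=(abs(P[:,2]-.068)<.006)&(c["color"][g[:,1],g[:,0]].min(1)>150); print("rim z",np.median(P[r,2]))
m=np.zeros((400,640),np.uint8); q=g[r]; m[q[:,1],q[:,0]]=1
cs,_=cv2.findContours(m,cv2.RETR_EXTERNAL,cv2.CHAIN_APPROX_NONE); W=onz(c,np.vstack(cs).reshape(-1,2),.068)[:,:2]*1000
print("outer",cv2.fitEllipse(W.astype(np.float32)),cv2.minEnclosingCircle(W.astype(np.float32)))
C=np.array(cv2.minEnclosingCircle(W.astype(np.float32))[0])
G=onz(c,g,.068)[:,:2]*1000-C; rr=np.hypot(*G.T); H=cv2.cvtColor(c["color"],cv2.COLOR_RGB2HSV)[g[:,1],g[:,0]]
dark=(H[:,2]<130)&(rr<24); 
ho=(H[:,2]<130)&(H[:,1]<90)&(rr>29)&(rr<38); a=np.arctan2(G[ho,1],G[ho,0]); print("slot yaw",np.rad2deg(np.angle(np.exp(2j*a).mean())/2), "bore edge n",ho.sum())
for sgn in(1,-1):
    k=ho&(G@[np.cos(.52),np.sin(.52)]*sgn>0); print(" slot c",G[k].mean(0)+C)
ye=(H[:,0]>15)&(H[:,0]<35)&(H[:,1]>100)&(rr<44); re=((H[:,0]<8)|(H[:,0]>172))&(H[:,1]>110)&(rr<44)
for n,k in(("yel",ye),("red",re)):
    a=np.arctan2(G[k,1],G[k,0]); print(n,k.sum(),np.histogram(np.rad2deg(a),36,(-180,180))[0])
E
```

```text
line [268.9 233.5] [0.462  0.2811 0.05  ] yaw 6.68 len 0.051
flange ((460.27227783203125, 281.0593566894531), 35.03687286376953) z 0.023120081629878886 bar top [0.4573 0.2801 0.0501] 0.05199934792584684
tilt plane [ 0.01  -0.003  0.019]
line [538.1 217.2] [0.4613 0.2814 0.05  ] yaw 6.49 len 0.0569
flange ((461.34149169921875, 281.43017578125), 35.40385437011719) z 0.020817671168343266 bar top [0.4609 0.2719 0.0542] 0.04931009509807247
tilt plane [-0.003  0.048  0.01 ]
line [372.6 236.2] [0.4627 0.2789 0.05  ] yaw 6.38 len 0.0539
flange ((461.8871154785156, 281.9004821777344), 35.714107513427734) z 0.02276964424500122 bar top [0.4654 0.292  0.0549] 0.05168465531433681
tilt plane [-0.011 -0.048  0.042]
(array([0.46260279, 0.28065623, 0.05118367]), np.float64(0.0015898828115488647)) (array([0.46214342, 0.28003278, 0.05102117]), np.float64(0.0020838467585884237)) (array([0.46150177, 0.28093893, 0.05057787]), np.float64(0.0008309251327840445))
[0.49120309 0.34718536 0.39396996]
rim z 0.0667462299662242
outer ((506.5846862792969, 42.927303314208984), (83.58267974853516, 87.1909408569336), 151.2613983154297) ((506.64447021484375, 43.33165740966797), 44.19268035888672)
slot yaw 31.34330168050453 bore edge n 255
 slot c [533.78059952  60.88895013]
 slot c [477.96998446  26.34860633]
yel 80 [ 0  0  0  0  0  0  0  0  0  0  0  0  0  0  0  0  0 31  2  2  0  0  0  1
  0  0  0  0  0  0  0  0  1  1  0 42]
red 72 [ 0  0  0  0  0  0  0  0  0  0  0  0  9 22  0  0  0  0  0  0  0  0  0  0
  0  0  0  0  0  0 18 23  0  0  0  0]
```

The cap is still upright, now at (0.4615, 0.281) with bar yaw 6.5°. The mouth is at (0.5065, 0.0435) with slot yaw about 31°. I'll regrasp lower and harder.

Converted, 0.225 m is 0.3, 0.08 m is 0.1067, 0.412 rad is 0.0656.

Call:
move_arm --plan '[{"delta_pos": [-0.0107,0.08,0],"turn": [0,0,0.0239],"fingers": 0.6},{"delta_pos": [-0.0213,0.16,0],"turn": [0,0,0.0477],"fingers": 0.6},{"delta_pos": [-0.032,0.24,0],"turn": [0,0,0.0656],"fingers": 0.6},{"delta_pos": [-0.04,0.3,0],"turn": [0,0,0.0656],"fingers": 0.6},{"delta_pos": [-0.04,0.3,0.04],"turn": [0,0,0.0656],"fingers": 0.6},{"delta_pos": [-0.04,0.3,0.1067],"turn": [0,0,0.0656],"fingers": 0.6},{"delta_pos": [-0.04,0.3,0.1333],"turn": [0,0,0.0656],"fingers": 0.6},{"delta_pos": [-0.04,0.3,0.1333],"turn": [0,0,0.0656],"fingers": 0.6}]'

```text
clock: 11.35
position: [0.4607, 0.28, 0.0704]
ee_rot: [-0.057, 0.998, -0.001, -0.001]
ft_force: [-0.1, -0.3, 0.3]
grip_width: 0.394
grasp_force: 0.0
```

```bash
python3 -c "
from h import *
go(.4615,.281,.034,96.5)"
```

```text
pos [0.4607 0.28   0.0704] yaw 96.5 t 11.35 F [-0.1 -0.3  0.3] grip 0.39381232997016696 0.0
delta [-0.001   0.001   0.0364] turn [-0.0014 -0.0027 -0.    ]
```

Converted, 0.036 m is 0.048, 0.033 m is 0.044.

Call:
move_arm --plan '[{"delta_pos": [-0.0013,0.0013,0.02],"turn": [0,0,0],"fingers": 0.72},{"delta_pos": [-0.0013,0.0013,0.036],"turn": [0,0,0],"fingers": 0.72},{"delta_pos": [-0.0013,0.0013,0.044],"turn": [0,0,0],"fingers": 0.72},{"delta_pos": [-0.0013,0.0013,0.048],"turn": [0,0,0],"fingers": 0.72},{"delta_pos": [-0.0013,0.0013,0.048],"turn": [0,0,0],"fingers": 0.72},{"delta_pos": [-0.0013,0.0013,0.048],"turn": [0,0,0],"fingers": 0.72}]'

```text
clock: 12.1
position: [0.4632, 0.2812, 0.0361]
ee_rot: [-0.056, 0.998, 0.0, 0.0]
ft_force: [0.4, -0.3, -0.8]
grip_width: 0.28
grasp_force: 0.0
```

Call:
move_arm --plan '[{"delta_pos": [0.0013,0,0.0027],"turn": [0,0,0],"fingers": 0.72},{"delta_pos": [0.0013,0,0.004],"turn": [0,0,0],"fingers": 0.72},{"delta_pos": [0.0013,0,0.004],"turn": [0,0,0],"fingers": 0.72}]'

```text
clock: 12.48
position: [0.462, 0.2809, 0.0326]
ee_rot: [-0.056, 0.998, 0.0, -0.0]
ft_force: [-0.1, 0.6, -0.0]
grip_width: 0.283
grasp_force: 0.0
```

Call:
move_arm --plan '[{"delta_pos": [0,0,0],"turn": [0,0,0],"fingers": 1},{"delta_pos": [0,0,0],"turn": [0,0,0],"fingers": 1},{"delta_pos": [0,0,0],"turn": [0,0,0],"fingers": 1},{"delta_pos": [0,0,0],"turn": [0,0,0],"fingers": 1}]' --force 100

```text
clock: 12.98
position: [0.4622, 0.2813, 0.0331]
ee_rot: [-0.056, 0.998, 0.0, 0.0]
ft_force: [-1.5, 0.5, 6.2]
grip_width: 0.122
grasp_force: 98.4
```

Converted, -0.03 m is -0.04, -0.025 m is -0.0333.

Call:
move_arm --plan '[{"delta_pos": [0,0,-0.0067],"turn": [0,0,0],"fingers": 1},{"delta_pos": [0,0,-0.02],"turn": [0,0,0],"fingers": 1},{"delta_pos": [0,0,-0.0333],"turn": [0,0,0],"fingers": 1},{"delta_pos": [0,0,-0.04],"turn": [0,0,0],"fingers": 1},{"delta_pos": [0,0,-0.04],"turn": [0,0,0],"fingers": 1}]'

```text
clock: 13.6
position: [0.4623, 0.2811, 0.0632]
ee_rot: [-0.056, 0.998, 0.0, 0.0]
ft_force: [-0.3, -0.6, -1.5]
grip_width: 0.119
grasp_force: 98.1
```

```bash
python3 - <<'E'
from m import *
go(.5065,.0435,.14,121.3)
s=load("side"); t=load("top"); H=cv2.cvtColor(s["color"],cv2.COLOR_RGB2HSV)
ys,xs=np.where((H[...,0]>100)&(H[...,0]<125)&(H[...,1]>100)); k=(xs>345)&(xs<400)&(ys>200)&(ys<275); Q=pts(s,np.c_[xs,ys][k]); print(np.percentile(Q,[2,10,50,90,98],axis=0).round(3))
E
```

```text
pos [0.4623 0.2811 0.0632] yaw 96.43 t 13.6 F [-0.3 -0.6 -1.5] grip 0.11901267842285057 98.14087909064256
delta [-0.0174 -0.241  -0.0769] turn [ 4.000e-04  9.000e-04 -4.341e-01]
[[0.376 0.186 0.025]
 [0.432 0.275 0.047]
 [0.462 0.289 0.054]
 [0.489 0.309 0.079]
 [0.495 0.315 0.094]]
```

Lifted: the side view puts the flange at about 0.052 m and the grip holds. I'll carry it to above the mouth.

Converted, -0.241 m is -0.3213, -0.077 m is -0.1027, -0.434 rad is -0.0691.

Call:
move_arm --plan '[{"delta_pos": [0,0,-0.04],"turn": [0,0,0],"fingers": 1},{"delta_pos": [0,0,-0.0867],"turn": [0,0,0],"fingers": 1},{"delta_pos": [-0.0013,-0.0267,-0.1027],"turn": [0,0,-0.0064],"fingers": 1},{"delta_pos": [-0.0053,-0.0733,-0.1027],"turn": [0,0,-0.0191],"fingers": 1},{"delta_pos": [-0.0093,-0.1267,-0.1027],"turn": [0,0,-0.0318],"fingers": 1},{"delta_pos": [-0.0133,-0.18,-0.1027],"turn": [0,0,-0.0446],"fingers": 1},{"delta_pos": [-0.0173,-0.2333,-0.1027],"turn": [0,0,-0.0573],"fingers": 1},{"delta_pos": [-0.0213,-0.28,-0.1027],"turn": [0,0,-0.0668],"fingers": 1},{"delta_pos": [-0.0227,-0.3093,-0.1027],"turn": [0,0,-0.0691],"fingers": 1},{"delta_pos": [-0.0227,-0.3213,-0.1027],"turn": [0,0,-0.0691],"fingers": 1},{"delta_pos": [-0.0227,-0.3213,-0.1027],"turn": [0,0,-0.0691],"fingers": 1},{"delta_pos": [-0.0227,-0.3213,-0.1027],"turn": [0,0,-0.0691],"fingers": 1}]' --force 120

```text
clock: 15.2
position: [0.5057, 0.0446, 0.1396]
ee_rot: [-0.27, 0.963, 0.0, -0.0]
ft_force: [0.0, -0.8, -1.1]
grip_width: 0.107
grasp_force: 121.0
```

```bash
python3 - <<'E'
from m import *
go(.5065,.0435,.11,121.3)
c=load("wrist"); np.save('w6.npy',c,allow_pickle=True); save(c,"pics/w6.png",(160,60,480,300),2.5)
E
```

```text
pos [0.5057 0.0446 0.1396] yaw 121.37 t 15.2 F [ 0.  -0.8 -1.1] grip 0.1071306317371451 120.99915702827275
delta [-0.0001 -0.0014  0.0296] turn [ 0.0005 -0.0001  0.0012]
```

View pics/w6.png

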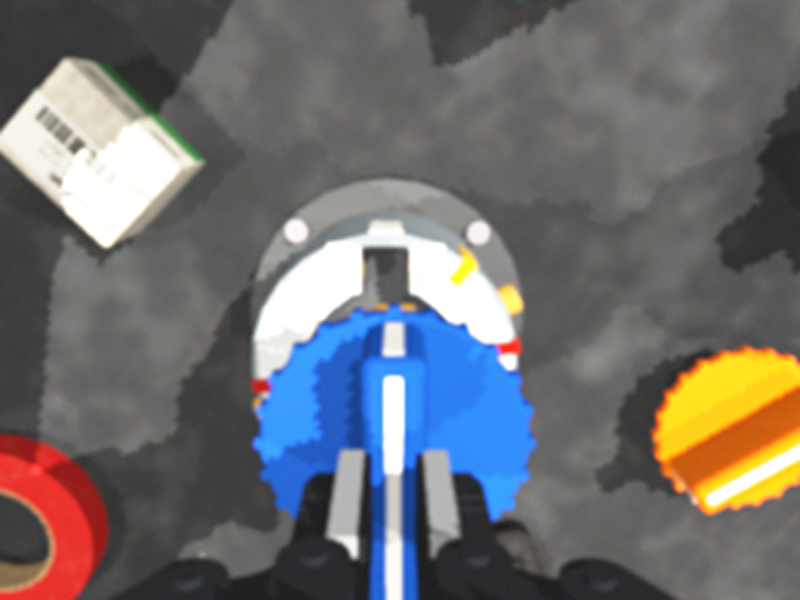

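The cap hangs straight in the jaws, with its bar line at crop x≈394. The far slot is at crop x≈386, y≈250-305, nearly lined up. I'll work out the small offset.

```bash
python3 - <<'E'
from m import *
c=np.load('w6.npy',allow_pickle=True).item(); o=get_obs(); p=o["position"]; R=Rn.from_quat(o["ee_rot"]).as_matrix()
def tool(P): return (P-p)@R
def f(u,v): return (160+(u+.5)/2.5-.5, 60+(v+.5)/2.5-.5)
g=c["color"].astype(int)
H=cv2.cvtColor(c["color"],cv2.COLOR_RGB2HSV)
# bar white line on cap top
for v in (385,400,420,440,455):
    y=round(f(0,v)[1]); row=H[y,305:332]; k=np.where((row[:,1]<80)&(row[:,2]>190))[0]+305
    print("line",y,k.min(),k.max(),tool(onz(c,(k.mean(),y),p[2]+.017))[0].round(4))
for v in (252,262,272,282,290):
    y=round(f(0,v)[1]); row=g[y,295:335].sum(1)
    d=np.diff(row); a=295+np.argmin(d[:20])+.5; b=295+15+np.argmax(d[15:])+.5
    T=tool(onz(c,[(a,y),(b,y)],.068)); print("slot",y,a,b,T.round(4)[:,:2].tolist(),"mid",T.mean(0).round(4)[:2])
ys,xs=np.where((H[...,0]>100)&(H[...,0]<125)&(H[...,1]>100)); k=(xs>255)&(xs<382)&(ys>175)&(ys<280); Q=pts(c,np.c_[xs,ys][k]); Q=tool(Q); z=Q[:,2]; fl=Q[(z<.02)&(z>.004)]; print("flange z",np.median(fl[:,2]),fl.min(0).round(4),fl.max(0).round(4)); print(np.histogram(z,12))
m=(H[...,1]<60)&(H[...,2]>150); g2=np.argwhere(m[140:235,255:375])[:,::-1]+[255,140]; P=pts(c,g2); q=P[abs(P[:,2]-.068)<.006]; print("rim z",np.median(q[:,2]),tool(q).min(0),tool(q).max(0)); hull=q[:,:2]
E
```

```text
line 214 313 321 [ 0.0266  0.001  -0.017 ]
line 220 313 321 [ 0.0234  0.001  -0.017 ]
line 228 313 321 [ 0.019  0.001 -0.017]
line 236 313 321 [ 0.0146  0.001  -0.017 ]
line 242 313 320 [ 0.0112  0.0007 -0.017 ]
slot 160 304.5 322.5 [[0.0381, -0.0088], [0.0381, 0.0053]] mid [ 0.0381 -0.0018]
slot 164 304.5 322.5 [[0.035, -0.0088], [0.0349, 0.0053]] mid [ 0.0349 -0.0018]
slot 168 304.5 322.5 [[0.0318, -0.0089], [0.0318, 0.0053]] mid [ 0.0318 -0.0018]
slot 172 304.5 323.5 [[0.0286, -0.0089], [0.0286, 0.0061]] mid [ 0.0286 -0.0014]
slot 176 304.5 323.5 [[0.0253, -0.009], [0.0253, 0.0061]] mid [ 0.0253 -0.0014]
flange z 0.012415214714094194 [-0.0208 -0.0342  0.0043] [0.0355 0.0366 0.0179]
(array([  32,    0,    0,    0,   28, 1400, 4704,    0,    0,    1,    3,
         70]), array([-0.15205923, -0.12749721, -0.10293518, -0.07837316, -0.05381113,
       -0.02924911, -0.00468708,  0.01987494,  0.04443697,  0.06899899,
        0.09356101,  0.11812304,  0.14268506]))
rim z 0.06677625494606929 [-0.01104356 -0.04488472  0.07046846] [0.04443102 0.04135528 0.07729074]
```

The yaw is parallel. The cap needs −2.7 mm along tool y, and fore-aft is about right. Lower into the slots.

Converted, 0.042 m is 0.056, -0.0027 m is -0.0036.

Call:
move_arm --plan '[{"delta_pos": [0,-0.0036,0.0133],"turn": [0,0,0],"fingers": 1},{"delta_pos": [0,-0.0036,0.0333],"turn": [0,0,0],"fingers": 1},{"delta_pos": [0,-0.0036,0.0413],"turn": [0,0,0],"fingers": 1},{"delta_pos": [0,-0.0036,0.0453],"turn": [0,0,0],"fingers": 1},{"delta_pos": [0,-0.0036,0.0493],"turn": [0,0,0],"fingers": 1},{"delta_pos": [0,-0.0036,0.0533],"turn": [0,0,0],"fingers": 1},{"delta_pos": [0,-0.0036,0.056],"turn": [0,0,0],"fingers": 1},{"delta_pos": [0,-0.0036,0.056],"turn": [0,0,0],"fingers": 1}]'

```text
clock: 16.25
position: [0.5073, 0.0411, 0.0976]
ee_rot: [-0.27, 0.963, 0.0, -0.0]
ft_force: [-0.6, -0.7, -1.1]
grip_width: 0.111
grasp_force: 121.0
```

Call:
move_arm --plan '[{"delta_pos": [0,0,0.004],"turn": [0,0,0],"fingers": 1},{"delta_pos": [0,0,0.008],"turn": [0,0,0],"fingers": 1},{"delta_pos": [0,0,0.0107],"turn": [0,0,0],"fingers": 1},{"delta_pos": [0,0,0.0133],"turn": [0,0,0],"fingers": 1},{"delta_pos": [0,0,0.016],"turn": [0,0,0],"fingers": 1},{"delta_pos": [0,0,0.0173],"turn": [0,0,0],"fingers": 1},{"delta_pos": [0,0,0.0173],"turn": [0,0,0],"fingers": 1}]'

```text
clock: 17.12
position: [0.5073, 0.0412, 0.0851]
ee_rot: [-0.27, 0.963, 0.0, -0.0]
ft_force: [-2.7, 0.6, 4.6]
grip_width: 0.109
grasp_force: 121.7
```

Converted, 0.002 m is 0.0027, 0.001 m is 0.0013.

Call:
move_arm --plan '[{"delta_pos": [0,0,0.0013],"turn": [0,0,0],"fingers": 1},{"delta_pos": [0,0,0.0027],"turn": [0,0,0],"fingers": 1},{"delta_pos": [0,0,0.0027],"turn": [0,0,0],"fingers": 1}]'

```text
clock: 17.5
position: [0.5074, 0.0412, 0.085]
ee_rot: [-0.27, 0.963, 0.001, 0.0]
ft_force: [-13.6, -1.0, 27.2]
grip_width: 0.109
grasp_force: 125.0
```

```bash
python3 - <<'E'
from m import *
o=get_obs(); print(o["position"],np.round(o["ft_force"],1),np.round(o["torque"],3))
s=load("side"); H=cv2.cvtColor(s["color"],cv2.COLOR_RGB2HSV); save(s,"pics/s7.png",(280,130,370,215),7)
c=load("wrist"); np.save("w7.npy",c,allow_pickle=True)
E
```

```text
[0.50736867 0.04120907 0.08496452] [-13.6  -1.   27.2] [-2.75e-01  3.09e+00 -2.00e-03]
```

View pics/s7.png

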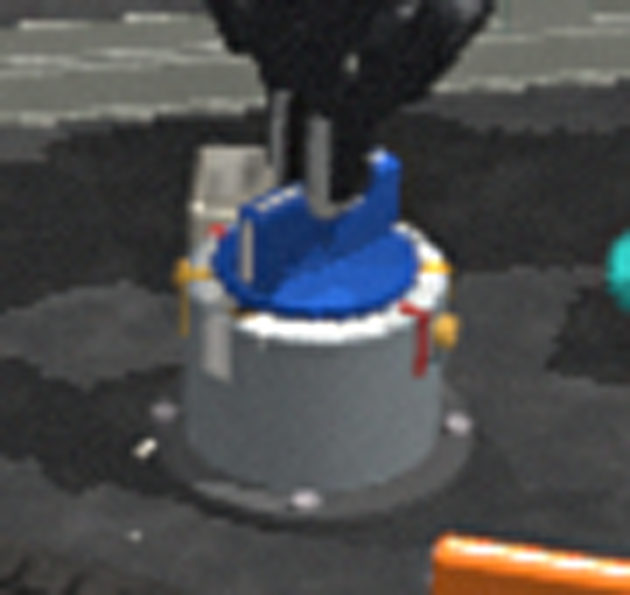

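The side crop shows the cap flange down on the rim, with its bar towards the near slot stripe at (215,345). TCP z of 0.085 matches the seated height. Now I'll ease the push and twist partway.

Converted, -0.001 m is -0.0013, 0.3 rad is 0.0477.

Call:
move_arm --plan '[{"delta_pos": [0,0,-0.0013],"turn": [0,0,0],"fingers": 1},{"delta_pos": [0,0,-0.0013],"turn": [0,0,0.0095],"fingers": 1},{"delta_pos": [0,0,-0.0013],"turn": [0,0,0.0191],"fingers": 1},{"delta_pos": [0,0,-0.0013],"turn": [0,0,0.0286],"fingers": 1},{"delta_pos": [0,0,-0.0013],"turn": [0,0,0.0382],"fingers": 1},{"delta_pos": [0,0,-0.0013],"turn": [0,0,0.0477],"fingers": 1},{"delta_pos": [0,0,-0.0013],"turn": [0,0,0.0477],"fingers": 1},{"delta_pos": [0,0,-0.0013],"turn": [0,0,0.0477],"fingers": 1}]'

```text
clock: 18.6
position: [0.5085, 0.0417, 0.0851]
ee_rot: [-0.123, 0.992, 0.0, 0.001]
ft_force: [-1.4, 1.2, 10.4]
grip_width: 0.105
grasp_force: 122.5
```

```bash
python3 - <<'E'
from m import *
go(.507,.042,.085,84.1); o=get_obs(); print(np.round(o["torque"],3))
c=load("wrist"); H=cv2.cvtColor(c["color"],cv2.COLOR_RGB2HSV); p=o["position"]; R=Rn.from_quat(o["ee_rot"]).as_matrix()
m=((H[...,1]<90)&(H[...,2]>170)); L=[]
for y in range(200,250):
    k=np.where(m[y,305:335])[0]+305
    if 3<len(k)<16: L.append((k.mean(),y))
L=np.array(L); P=onz(c,L,p[2]+.017); T=(P-p)@R
f=np.polyfit(T[:,0],T[:,1],1); print("line rows",len(L),T[[0,-1]].round(4).tolist(),"slope deg",np.rad2deg(np.arctan(f[0])))
np.save("w8.npy",c,allow_pickle=True)
E
```

```text
pos [0.5085 0.0417 0.0851] yaw 104.13 t 18.6 F [-1.4  1.2 10.4] grip 0.10534854093193512 122.46254814555869
delta [0.0014 0.0007 0.0001] turn [0.001  0.0028 0.3496]
[0.124 0.369 0.044]
line rows 43 [[0.0343, 0.0009, -0.0171], [0.0075, 0.0041, -0.017]] slope deg -7.407405401520325
```

```bash
cat > ln.py <<'E'
from m import *
from scipy.ndimage import label
def bar(c,p,R,pr=False):
    H=cv2.cvtColor(c["color"],cv2.COLOR_RGB2HSV); m=(H[...,1]<90)&(H[...,2]>170); bl=(H[...,0]>100)&(H[...,0]<125)&(H[...,1]>100)
    L=[]
    for y in range(190,250):
        l,n=label(m[y,290:350])
        for i in range(1,n+1):
            k=np.where(l==i)[0]+290
            if 5<=len(k)<=11 and bl[y,k[0]-3] and bl[y,k[-1]+3]: L.append((k.mean(),y,len(k)))
    L=np.array(L); T=(onz(c,L[:,:2],p[2]+.017)-p)@R
    if pr: print(np.c_[L,T[:,:2]*1000][::3].round(1).tolist())
    f=np.polyfit(T[:,0],T[:,1],1); print("bar rows",len(L),"slope deg",np.rad2deg(np.arctan(f[0])),"offset",f[1])
E
python3 - <<'E'
from ln import *
o=get_obs(); p=o["position"]; R=Rn.from_quat(o["ee_rot"]).as_matrix()
bar(np.load("w8.npy",allow_pickle=True).item(),p,R,True)
# marks on rim in w8: angle about canister axis
for f in("w8.npy","w7.npy","w6.npy"):
    c=np.load(f,allow_pickle=True).item(); H=cv2.cvtColor(c["color"],cv2.COLOR_RGB2HSV)
    g=np.argwhere((H[...,1]>110)&(H[...,2]>120)&((H[...,0]<35)|(H[...,0]>172)))[:,::-1]; W=onz(c,g,.068)[:,:2]-[.507,.043]; r=np.hypot(*W.T)
    k=(r<.0435)&(r>.0345); a=np.rad2deg(np.arctan2(W[k,1],W[k,0])); h=H[g[k][:,1],g[k][:,0],0]
    y=(h>15)&(h<35); print(f,"yel",np.histogram(a[y],72,(-180,180))[0].nonzero()[0]*5-180,np.histogram(a[y],72,(-180,180))[0][np.histogram(a[y],72,(-180,180))[0]>0],"red",np.unique((a[~y]//5*5).astype(int),return_counts=True))
E
```

```text
[[317.0, 190.0, 9.0, 39.4, 0.9], [317.0, 193.0, 9.0, 37.8, 0.9], [317.0, 196.0, 9.0, 36.3, 0.9], [317.0, 199.0, 9.0, 34.8, 0.9], [317.0, 202.0, 7.0, 33.2, 0.9], [317.0, 212.0, 9.0, 28.0, 0.9], [317.0, 215.0, 9.0, 26.4, 0.9], [317.0, 218.0, 9.0, 24.7, 0.9], [317.0, 221.0, 9.0, 23.1, 0.9], [317.0, 224.0, 9.0, 21.5, 0.9], [317.0, 227.0, 9.0, 19.8, 0.9], [317.0, 230.0, 9.0, 18.2, 0.9], [317.0, 233.0, 9.0, 16.5, 0.9], [317.0, 236.0, 9.0, 14.8, 0.9], [317.0, 239.0, 9.0, 13.2, 0.9], [333.5, 240.0, 8.0, 12.6, 9.4], [333.5, 241.0, 10.0, 12.0, 9.4], [334.0, 242.0, 9.0, 11.5, 9.7], [334.0, 243.0, 9.0, 10.9, 9.7], [334.5, 244.0, 10.0, 10.3, 10.0], [334.5, 245.0, 10.0, 9.7, 10.0], [334.5, 246.0, 10.0, 9.2, 10.0], [299.0, 248.0, 11.0, 8.0, -8.4]]
bar rows 69 slope deg 1.6277844610744083 offset 0.0001254463992774222
w8.npy yel [-155 -150 -145 -140  -45  -40  -35  170  175] [13 30 22  1  1  4  1 62 16] red (array([-55, -50, 125, 130]), array([20, 37, 27, 48]))
w7.npy yel [-155 -145  -45  -40  170  175] [ 8  7  1  2 55 19] red (array([-55, -50, 125, 130]), array([26, 41, 25, 44]))
w6.npy yel [170 175] [36  8] red (array([-55, -50, 125, 130]), array([ 9, 16,  8, 19]))
```

No slip: the bar is parallel to the jaws, and the yellow marks lie at about 174°/−6° as expected. Twist the remaining 0.35 rad.

Converted, 0.35 rad is 0.0557.

Call:
move_arm --plan '[{"delta_pos": [0,0,0],"turn": [0,0,0.0095],"fingers": 1},{"delta_pos": [0,0,0],"turn": [0,0,0.0191],"fingers": 1},{"delta_pos": [0,0,0],"turn": [0,0,0.0286],"fingers": 1},{"delta_pos": [0,0,0],"turn": [0,0,0.0382],"fingers": 1},{"delta_pos": [0,0,0],"turn": [0,0,0.0477],"fingers": 1},{"delta_pos": [0,0,0],"turn": [0,0,0.0533],"fingers": 1},{"delta_pos": [0,0,0],"turn": [0,0,0.0557],"fingers": 1},{"delta_pos": [0,0,0],"turn": [0,0,0.0557],"fingers": 1},{"delta_pos": [0,0,0],"turn": [0,0,0.0557],"fingers": 1}]'

```text
clock: 19.77
position: [0.5087, 0.042, 0.0851]
ee_rot: [0.051, 0.999, 0.001, 0.001]
ft_force: [-0.7, 2.6, 8.7]
grip_width: 0.108
grasp_force: 122.4
```

```bash
python3 - <<'E'
from ln import *
go(.507,.042,.085,83.9); o=get_obs(); print(np.round(o["torque"],3),np.abs(o["joint_velocities"]).max()); p=o["position"]; R=Rn.from_quat(o["ee_rot"]).as_matrix()
c=load("wrist"); H=cv2.cvtColor(c["color"],cv2.COLOR_RGB2HSV); m=(H[...,1]<90)&(H[...,2]>170)
for y in (214,220,226,232,236):
    k=np.where(m[y,305:330])[0]+305; print(y,k.mean().round(1),len(k),end="; ")
# canister axis and marks from this view
g=np.argwhere((H[...,1]>110)&(H[...,2]>120)&((H[...,0]<35)|(H[...,0]>172)))[:,::-1]; W=onz(c,g,.068)[:,:2]; V=W-[.507,.043]; r=np.hypot(*V.T); h=H[g[:,1],g[:,0],0]; y=(h>15)&(h<35); a=np.rad2deg(np.arctan2(V[:,1],V[:,0])); rr=(r<.0435)&(r>.0345)
for n,k in(("yel+",y&rr&(abs(a-174)<8)),("yel-",y&rr&(abs(a+6)<8)),("red+",~y&rr&(abs(a-129)<9)),("red-",~y&rr&(abs(a+51)<9))):
    print(n,k.sum(),W[k].mean(0).round(4),np.median(a[k]) if k.any() else "")
# flange level
ys,xs=np.where((H[...,0]>100)&(H[...,0]<125)&(H[...,1]>100)); k=(xs>255)&(xs<385)&(ys>170)&(ys<285); Q=pts(c,np.c_[xs,ys][k]); f=Q[abs(Q[:,2]-.074)<.008]; print("flange z",np.median(f[:,2]),cv2.minEnclosingCircle(f[:,:2].astype(np.float32)*1000))
t=load("top"); G=np.array([(x,y) for x in range(395,425) for y in range(195,240)]); P=pts(t,G); q=P[P[:,2]>.028]; print("carton",len(q),np.median(q,0))
E
```

```text
pos [0.5087 0.042  0.0851] yaw 84.1 t 19.775 F [-0.7  2.6  8.7] grip 0.1076227449936156 122.40494171739556
delta [ 0.0016 -0.0001  0.0001] turn [0.0018 0.0028 0.0035]
[0.356 0.241 0.144] 0.0014335846334216401
214 316.5 8; 220 316.5 8; 226 316.5 8; 232 316.5 8; 236 316.5 8; yel+ 76 [0.4675 0.0475] 173.2907879282418
yel- 0 [nan nan] 
red+ 78 [0.4811 0.0732] 130.5528569081536
red- 41 [0.5333 0.0119] -50.068607018337126
flange z 0.07277922250725741 ((507.2514343261719, 43.118499755859375), 34.70267105102539)
carton 1350 [0.45522918 0.0515547  0.52130927]<stdin>:9: RuntimeWarning: Mean of empty slice.
  ret = um.true_divide(
```

Converted, 0.01 rad is 0.0016.

Call:
move_arm --plan '[{"delta_pos": [0,0,0],"turn": [0,0,0.0016],"fingers": 1},{"delta_pos": [0,0,0],"turn": [0,0,0.0016],"fingers": 1},{"delta_pos": [0,0,0],"turn": [0,0,0.0016],"fingers": 1},{"delta_pos": [0,0,0],"turn": [0,0,0.0016],"fingers": 1},{"delta_pos": [0,0,0],"turn": [0,0,0.0016],"fingers": 1},{"delta_pos": [0,0,0],"turn": [0,0,0.0016],"fingers": 1}]'

```text
clock: 20.62
position: [0.5087, 0.042, 0.0851]
ee_rot: [0.056, 0.998, 0.001, 0.001]
ft_force: [-1.1, 1.3, 8.7]
grip_width: 0.115
grasp_force: 122.4
```

```bash
python3 - <<'E'
from h import *
go(.507,.042,.085,83.5); print(hand_in())
E
```

```text
pos [0.5087 0.042  0.0851] yaw 83.53 t 20.625 F [-1.1  1.3  8.7] grip 0.11471081322313302 122.38910835469142
delta [ 0.0017 -0.0002  0.0001] turn [0.0018 0.0028 0.0005]
the job is handed in; nothing more can be done
None
```

The job is handed in at 20.6 s: the carton stands upright on the counter clear of the canister, and the blue cap is seated and still gripped within about 1° of the yellow mark; the cap slipped out of the first grasp and ended about 15 mm away, still upright, before I regrasped it.

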